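# Unlabelled vials from the bench rack into the cooling block, in list order

### The job

Move the four unlabelled sample vials from the white rack into the grey aluminium cooling block, one at a time, so that each keeps its number: number 1 stands next to the hanging grip of the rack and belongs in the well next to the dial thermometer of the block, number 2 in the second well, and so on to number 4. Work in that order, 1 to 4, since each vial's cooling time is logged in turn; keep them upright, set each one right down in its well instead of dropping it, and leave the conical flask and the weighing bottle standing where they are.

Things in the scene. Friction and masses are not known exactly. Their poses are not given: they have to be found in the camera images.
- vial_a: one of four like screw-cap glass vials, 25 mm across, 59 mm tall; straight glass to 40 mm, then a shoulder and a 22 mm white cap (grip 22 to 40 mm above the foot, or the cap); 20 to 45 g, upright in one of the rack's four places (which one changes; tint of contents and letter of the name mean nothing). Origin at the centre of its foot, z up along the vial.
- vial_b: one of four like screw-cap glass vials, 25 mm across, 59 mm tall; straight glass to 40 mm, then a shoulder and a 22 mm white cap (grip 22 to 40 mm above the foot, or the cap); 20 to 45 g, upright in one of the rack's four places (which one changes; tint of contents and letter of the name mean nothing). Origin at the centre of its foot, z up along the vial.
- vial_c: one of four like screw-cap glass vials, 25 mm across, 59 mm tall; straight glass to 40 mm, then a shoulder and a 22 mm white cap (grip 22 to 40 mm above the foot, or the cap); 20 to 45 g, upright in one of the rack's four places (which one changes; tint of contents and letter of the name mean nothing). Origin at the centre of its foot, z up along the vial.
- vial_d: one of four like screw-cap glass vials, 25 mm across, 59 mm tall; straight glass to 40 mm, then a shoulder and a 22 mm white cap (grip 22 to 40 mm above the foot, or the cap); 20 to 45 g, upright in one of the rack's four places (which one changes; tint of contents and letter of the name mean nothing). Origin at the centre of its foot, z up along the vial.
- vial_rack: fixed white plastic rack, 60 x 200 mm, 26 mm high, one row of four 33 mm round places; vials stand 6 mm above the worktop. Origin under its middle, on the worktop; y along the row, z up. A flat tongue with a dark hang hole, the grip, sticks out 45 mm at the +y end. Places 1 to 4 from the grip: y = +72, +24, -24, -72 mm (x = 0).
- cooling_block: fixed grey aluminium block, 66 x 284 mm, 36 mm high, one row of four round wells 33 mm across, rims chamfered 3 mm, 24 mm deep (floors at z = 12 mm). Origin under its middle, on the worktop; y along the row, z up. Wells at y = +72, +24, -24, -72 mm (x = 0). The thermometer is in one end bore (y = +122 or -122 mm, changes), a small steel lifting pin, 52 mm high, in the other.
- dial_thermometer: round steel dial thermometer, 40 mm across, white face looking up, 52 mm above the worktop, fixed upright in one end bore of the cooling block. Origin on its axis at the height of the worktop. Wells 1 to 4 are 50, 98, 146 and 194 mm from its axis.
- flask: bystander: glass conical flask with pink contents, 66 mm across the foot, 108 mm tall, loose, between rack and block on the far side. Origin at the centre of its foot.
- weighing_jar: bystander: low clear glass weighing bottle with a knobbed lid, 50 mm across, 51 mm tall, loose, between rack and block on the near side. Origin at the centre of its foot.

How it is judged (in metres and radians):
On the way, in this order (a step that is already met when the one before it is completed fails the run):
1. A vial stands in the first well of the block, counted from the thermometer, and places 2, 3 and 4 of the rack are still filled (((horizontal distance between vial_a and dial_thermometer between 0.04 and 0.06 m and height (world z) of vial_a between 0.009 and 0.017 m) or (horizontal distance between vial_b and dial_thermometer between 0.04 and 0.06 m and height (world z) of vial_b between 0.009 and 0.017 m) or (horizontal distance between vial_c and dial_thermometer between 0.04 and 0.06 m and height (world z) of vial_c between 0.009 and 0.017 m) or (horizontal distance between vial_d and dial_thermometer between 0.04 and 0.06 m and height (world z) of vial_d between 0.009 and 0.017 m)) and ((y of vial_a in the frame of vial_rack between 0.013 and 0.035 m and height (world z) of vial_a between 0.003 and 0.009 m) or (y of vial_b in the frame of vial_rack between 0.013 and 0.035 m and height (world z) of vial_b between 0.003 and 0.009 m) or (y of vial_c in the frame of vial_rack between 0.013 and 0.035 m and height (world z) of vial_c between 0.003 and 0.009 m) or (y of vial_d in the frame of vial_rack between 0.013 and 0.035 m and height (world z) of vial_d between 0.003 and 0.009 m)) and ((y of vial_a in the frame of vial_rack between -0.035 and -0.013 m and height (world z) of vial_a between 0.003 and 0.009 m) or (y of vial_b in the frame of vial_rack between -0.035 and -0.013 m and height (world z) of vial_b between 0.003 and 0.009 m) or (y of vial_c in the frame of vial_rack between -0.035 and -0.013 m and height (world z) of vial_c between 0.003 and 0.009 m) or (y of vial_d in the frame of vial_rack between -0.035 and -0.013 m and height (world z) of vial_d between 0.003 and 0.009 m)) and ((y of vial_a in the frame of vial_rack between -0.083 and -0.061 m and height (world z) of vial_a between 0.003 and 0.009 m) or (y of vial_b in the frame of vial_rack between -0.083 and -0.061 m and height (world z) of vial_b between 0.003 and 0.009 m) or (y of vial_c in the frame of vial_rack between -0.083 and -0.061 m and height (world z) of vial_c between 0.003 and 0.009 m) or (y of vial_d in the frame of vial_rack between -0.083 and -0.061 m and height (world z) of vial_d between 0.003 and 0.009 m))), for 0.2 s.
2. A vial stands in the second well of the block, counted from the thermometer, and places 3 and 4 of the rack are still filled (((horizontal distance between vial_a and dial_thermometer between 0.088 and 0.108 m and height (world z) of vial_a between 0.009 and 0.017 m) or (horizontal distance between vial_b and dial_thermometer between 0.088 and 0.108 m and height (world z) of vial_b between 0.009 and 0.017 m) or (horizontal distance between vial_c and dial_thermometer between 0.088 and 0.108 m and height (world z) of vial_c between 0.009 and 0.017 m) or (horizontal distance between vial_d and dial_thermometer between 0.088 and 0.108 m and height (world z) of vial_d between 0.009 and 0.017 m)) and ((y of vial_a in the frame of vial_rack between -0.035 and -0.013 m and height (world z) of vial_a between 0.003 and 0.009 m) or (y of vial_b in the frame of vial_rack between -0.035 and -0.013 m and height (world z) of vial_b between 0.003 and 0.009 m) or (y of vial_c in the frame of vial_rack between -0.035 and -0.013 m and height (world z) of vial_c between 0.003 and 0.009 m) or (y of vial_d in the frame of vial_rack between -0.035 and -0.013 m and height (world z) of vial_d between 0.003 and 0.009 m)) and ((y of vial_a in the frame of vial_rack between -0.083 and -0.061 m and height (world z) of vial_a between 0.003 and 0.009 m) or (y of vial_b in the frame of vial_rack between -0.083 and -0.061 m and height (world z) of vial_b between 0.003 and 0.009 m) or (y of vial_c in the frame of vial_rack between -0.083 and -0.061 m and height (world z) of vial_c between 0.003 and 0.009 m) or (y of vial_d in the frame of vial_rack between -0.083 and -0.061 m and height (world z) of vial_d between 0.003 and 0.009 m))), for 0.2 s.
3. A vial stands in the third well of the block, counted from the thermometer, and place 4 of the rack is still filled (((horizontal distance between vial_a and dial_thermometer between 0.136 and 0.156 m and height (world z) of vial_a between 0.009 and 0.017 m) or (horizontal distance between vial_b and dial_thermometer between 0.136 and 0.156 m and height (world z) of vial_b between 0.009 and 0.017 m) or (horizontal distance between vial_c and dial_thermometer between 0.136 and 0.156 m and height (world z) of vial_c between 0.009 and 0.017 m) or (horizontal distance between vial_d and dial_thermometer between 0.136 and 0.156 m and height (world z) of vial_d between 0.009 and 0.017 m)) and ((y of vial_a in the frame of vial_rack between -0.083 and -0.061 m and height (world z) of vial_a between 0.003 and 0.009 m) or (y of vial_b in the frame of vial_rack between -0.083 and -0.061 m and height (world z) of vial_b between 0.003 and 0.009 m) or (y of vial_c in the frame of vial_rack between -0.083 and -0.061 m and height (world z) of vial_c between 0.003 and 0.009 m) or (y of vial_d in the frame of vial_rack between -0.083 and -0.061 m and height (world z) of vial_d between 0.003 and 0.009 m))), for 0.2 s.
4. A vial stands in the fourth well, and those in the first, second and third still stand there (((horizontal distance between vial_a and dial_thermometer between 0.04 and 0.06 m and height (world z) of vial_a between 0.009 and 0.017 m) or (horizontal distance between vial_b and dial_thermometer between 0.04 and 0.06 m and height (world z) of vial_b between 0.009 and 0.017 m) or (horizontal distance between vial_c and dial_thermometer between 0.04 and 0.06 m and height (world z) of vial_c between 0.009 and 0.017 m) or (horizontal distance between vial_d and dial_thermometer between 0.04 and 0.06 m and height (world z) of vial_d between 0.009 and 0.017 m)) and ((horizontal distance between vial_a and dial_thermometer between 0.088 and 0.108 m and height (world z) of vial_a between 0.009 and 0.017 m) or (horizontal distance between vial_b and dial_thermometer between 0.088 and 0.108 m and height (world z) of vial_b between 0.009 and 0.017 m) or (horizontal distance between vial_c and dial_thermometer between 0.088 and 0.108 m and height (world z) of vial_c between 0.009 and 0.017 m) or (horizontal distance between vial_d and dial_thermometer between 0.088 and 0.108 m and height (world z) of vial_d between 0.009 and 0.017 m)) and ((horizontal distance between vial_a and dial_thermometer between 0.136 and 0.156 m and height (world z) of vial_a between 0.009 and 0.017 m) or (horizontal distance between vial_b and dial_thermometer between 0.136 and 0.156 m and height (world z) of vial_b between 0.009 and 0.017 m) or (horizontal distance between vial_c and dial_thermometer between 0.136 and 0.156 m and height (world z) of vial_c between 0.009 and 0.017 m) or (horizontal distance between vial_d and dial_thermometer between 0.136 and 0.156 m and height (world z) of vial_d between 0.009 and 0.017 m)) and ((horizontal distance between vial_a and dial_thermometer between 0.184 and 0.204 m and height (world z) of vial_a between 0.009 and 0.017 m) or (horizontal distance between vial_b and dial_thermometer between 0.184 and 0.204 m and height (world z) of vial_b between 0.009 and 0.017 m) or (horizontal distance between vial_c and dial_thermometer between 0.184 and 0.204 m and height (world z) of vial_c between 0.009 and 0.017 m) or (horizontal distance between vial_d and dial_thermometer between 0.184 and 0.204 m and height (world z) of vial_d between 0.009 and 0.017 m))), for 0.2 s.
At the end, for the whole second after the job is handed in: One vial stands in each of the four wells, moved there in order 1 to 4: foot within 10 mm of its well's distance from the thermometer and at most 5 mm above its floor, upright within 0.15 rad, released and at rest (all of step 4 and angle between each of vial_a, vial_b, vial_c, vial_d's own z axis and vertical below 0.15 rad and linear speed of each of vial_a, vial_b, vial_c, vial_d below 0.03 m/s); the robot touches nothing.
It fails at once if a vial is tipped over (angle between any of vial_a, vial_b, vial_c, vial_d's own z axis and vertical above 0.6 rad).
It fails at once if a vial is dropped into the block (moves faster than 0.6 m/s with its foot less than 45 mm above the worktop there) ((x of vial_a in the frame of cooling_block between -0.03 and 0.03 m and y of vial_a in the frame of cooling_block between -0.12 and 0.12 m and z of vial_a in the frame of cooling_block below 0.045 m and linear speed of vial_a above 0.6 m/s) or (x of vial_b in the frame of cooling_block between -0.03 and 0.03 m and y of vial_b in the frame of cooling_block between -0.12 and 0.12 m and z of vial_b in the frame of cooling_block below 0.045 m and linear speed of vial_b above 0.6 m/s) or (x of vial_c in the frame of cooling_block between -0.03 and 0.03 m and y of vial_c in the frame of cooling_block between -0.12 and 0.12 m and z of vial_c in the frame of cooling_block below 0.045 m and linear speed of vial_c above 0.6 m/s) or (x of vial_d in the frame of cooling_block between -0.03 and 0.03 m and y of vial_d in the frame of cooling_block between -0.12 and 0.12 m and z of vial_d in the frame of cooling_block below 0.045 m and linear speed of vial_d above 0.6 m/s)).
It fails at once if the conical flask is shoved more than 25 mm or tipped (distance of flask from where it was at the start of the episode above 0.025 m or angle between flask's own z axis and vertical above 0.4 rad).
It fails at once if the weighing bottle is shoved more than 25 mm or tipped (distance of weighing_jar from where it was at the start of the episode above 0.025 m or angle between weighing_jar's own z axis and vertical above 0.4 rad).
It also fails if it takes over 106 s, if anything falls off the work surface, if the arm or the gripper's body presses on something with over 40 N, if the wrist force passes 120 N, or if a joint passes its speed limit or range.

### The arm

A 6-joint arm with a two-finger parallel gripper is mounted at the origin on a cart in front of the work surface, level with it; the furniture and walls round the work are solid. World frame = base frame: x ahead of the robot, y to its left, z up, the work surface at z = 0. Lengths are in mm, angles in degrees, forces in N, time in s.
With the tool pointing down it reaches from about 425 to 1125 mm from the base axis. Payload 14.9 kg.
Tool frame: the origin (TCP) lies midway between the tips of the shut fingers; the grasp point (between the pads) lies 19 mm behind it; z points along the fingers, y is the line along which they close (so a half turn about z gives the same grasp; the last joint's range is limited). The gripper opens to 91 mm and grips with 3 to 60 N. Pads are 32 mm wide; open, the fingers measure 118 mm over their backs; the gripper's body (76 mm by 178 mm) begins 60 mm behind the grasp point.
Start: joints at [72.748, 21.709, 99.362, -0, 58.929, -1.908], TCP at [185.234, 675.06, 213.932] pointing down, gripper open.
Joint ranges: [-158.91, 158.91], [-42.39, 125.64], [0.06, 152.35], [-60.88, 240.88], [17.5, 164.5], [-176.32, 176.32]. Speed limits (degrees/s): [108.29, 108.29, 136.94, 180, 180, 180].

### API

Orientations are given as a 3x3 rotation matrix whose columns are the frame's x, y, z axes.
In Python, from bench import robot, imaging gives the robot as it stands.
- The arm moves only by the tool servo_tool, never from a script. Its arguments are lists of equal length, an entry for each row: "offset": the shift along the tool's x, y, z in cm, a list of three; "twist": the turn, a rotation vector about the tool's x, y, z in rad, a list of three; "claw": the finger opening in cm, from 0 to 9.12. A call has 1 to 8 rows; each row shifts and turns the commanded pose from where the row before left it, along the tool's axes as they then stand; what a row does not reach is not made up. A row lasts 1/12 s, in which the tool goes at most 41.7 mm and 7.16 degrees, less where a joint would pass 70% of its speed; a pose out of reach is approached as far as the arm can. A call with a gripper value outside its range is refused whole. The fingers move at their own pace and stop on an object; "newtons" is the grip in N (left out, the last holds). Time passes only in rows, so rows that do not move let the fingers close. It gives the time, the measured TCP pose, the force, the opening and the grip force at its end, in the units of the state.
- robot.get_obs(): the state, without advancing time (a new reading comes with each control period).
- imaging.capture(name): name is "side" or "top" or "wrist"; returns a dict with "img" (384x512x3 uint8, red, green, blue), "K" (3x3 intrinsics, pixels), "R" (3x3) and "t" (3): a world point X has camera coordinates R X + t. Camera axes: x right, y down, z forward; pixel columns grow to the right and rows downward; lengths in mm; the calibration is good to about 2 mm. A picture is of the moment at which its call begins. There is no depth.
- robot.sign_off(): hands the job in; it is judged then, once.
Trained networks look in the newest picture that a camera, given by its name, has taken for a name from the list of things; names that differ only in an ending like _2 or _b are one class to them, and where a whole thing is asked for, a point or a joint stands for the part that bears it (a point fixed in the world has none). Each returns a list of dicts, best first, with "conf" (0 to 1); they miss things now and then, are a little off and sometimes report something else, mostly with a low value. They report only what shows in the picture. A call takes as long as a camera call.
- imaging.look_for(camera, target): "position" ([x, y, z] in mm, in the coordinates of the camera as it stood for that picture, good to about 4 mm: the middle of the surface that is visible of it).
- imaging.cut_out(camera, target): "mask" (384x512 bool, what is visible of it).
- imaging.landmark_of(camera, target): "position" ([x, y, z] in mm, in the coordinates of the camera as it stood for that picture, good to about 4 mm: a listed point, or the origin of a listed thing).
The state is a dict: "time_s": time; "joints": joint angles; "qd": joint speeds; "effort": joint torques, N m; "ee_pos": TCP position; "ee_rot": TCP orientation; "ft_force": force on the tool from outside, world axes, zero at the start; "wrist_torque": the same for the moment, N m; "width": finger opening in mm; "grip_force": force on a finger pad.
Only numpy, scipy, OpenCV 4.12 (cv2) and the standard library are available. Lean on these libraries where they do the work, as an engineer would, in place of code of your own. Each camera call takes 0.05 s, during which the arm holds its last target. There are 200 camera calls.

## Working session

There is one attempt and no reset: what is moved stays moved. The work goes in short steps, Python scripts to look and compute and a tool call to move; the robot and the scene stay as the last step left them, time stands still between calls to the robot, and variables do not carry over. Pictures are saved under pics/ and viewed, at most 14 in all, crops included, and the job is handed in when it is done.

Besides the shell and the picture viewer there is one more tool, called after "Call:" as name(argument=value, ...) on one line, values as JSON. servo_tool: Moves the arm, as the interface text tells. Its arguments: {"type":"object","properties":{"offset":{"type":"array","items":{"type":"array","items":{"type":"number"}}},"twist":{"type":"array","items":{"type":"array","items":{"type":"number"}}},"claw":{"type":"array","items":{"type":"number"}},"newtons":{"type":"number"}},"required":["offset","twist","claw"]}

```bash
mkdir -p pics
cat > h.py <<'E'
import numpy as np, cv2
from bench import robot, imaging
def cap(n,f=None):
    c=imaging.capture(n)
    if f: cv2.imwrite(f'pics/{f}.png',cv2.cvtColor(c['img'],cv2.COLOR_RGB2BGR))
    return c
def world(c,p): return np.array(c['R']).T@(np.array(p)-np.array(c['t']))
def onplane(c,uv,z):
    d=np.array(c['R']).T@np.linalg.inv(c['K'])@np.array([uv[0],uv[1],1.])
    o=-np.array(c['R']).T@np.array(c['t']); return o+d*(z-o[2])/d[2]
def proj(c,X):
    q=np.array(c['K'])@(np.array(c['R'])@np.array(X)+np.array(c['t'])); return q[:2]/q[2]
E
python3 - <<'E'
from h import *
np.set_printoptions(precision=1,suppress=True)
ims=[]
for n in ("top","side"):
    c=cap(n,n+"0")
    print(n,'cam',world(c,[0,0,0]))
    for t in ("vial_a","vial_rack","cooling_block","dial_thermometer","flask","weighing_jar"):
        for d in imaging.landmark_of(n,t)[:5]: print(t,round(d['conf'],2),world(c,d['position']),proj(c,world(c,d['position'])))
o=robot.get_obs(); print(o['time_s'],o['ee_pos'],o['ee_rot'],o['width'])
E
```

```text
top cam [ 295.9    1.3 1440.9]
vial_a 0.59 [466.1 221.9   3.4] [186.3 230.6]
vial_a 0.47 [489.2 267.    5.4] [171.8 223.3]
vial_a 0.43 [429.7 132.5   3.1] [215. 242.]
vial_rack 0.94 [456.7 199.4   1.9] [193.5 233.6]
dial_thermometer 0.56 [ 496.2 -167.2    0.1] [311.1 219.5]
dial_thermometer 0.22 [484.9 272.1   9.9] [169.8 224.5]
flask 0.69 [671.1  -5.5   6.2] [258.6 165.4]
flask 0.18 [463.6 222.2   2.9] [186.2 231.4]
weighing_jar 0.47 [411.9 -10.   -1. ] [261.2 247.2]
weighing_jar 0.22 [ 495.8 -164.8    0.1] [310.3 219.6]
side cam [ 532.1 1140.8  493.3]
vial_a 0.63 [461.4 222.1   9.5] [291.5 238.4]
vial_a 0.55 [479.7 266.6   6.4] [285.3 247.8]
vial_a 0.52 [433.2 131.7   4.5] [299.5 225.1]
vial_a 0.39 [443.8 177.6   2.7] [296.9 233. ]
vial_rack 0.73 [454.9 202.1   1.7] [293.4 237.5]
vial_rack 0.17 [ 496.3 -164.8   -2. ] [274.8 190. ]
cooling_block 0.75 [ 524.  -283.5   -2.1] [266.8 178.9]
dial_thermometer 0.46 [ 498.7 -164.5    3.1] [274.1 188.6]
weighing_jar 0.79 [409.8  -2.9  -1.7] [303.4 208.2]
weighing_jar 0.56 [ 523.9 -285.1    0.1] [266.9 178.2]
0.7 [185.2 675.1 213.9] [[-1.   0.3  0. ]
 [ 0.3  1.   0. ]
 [-0.   0.  -1. ]] 91.33367455609074
```

```bash
cd pics; python3 -c "
import cv2,numpy as np
cv2.imwrite('v1.png',cv2.imread('top0.png'));cv2.imwrite('v2.png',cv2.imread('side0.png'))"
```

```text
(no output)
```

View pics/top0.png

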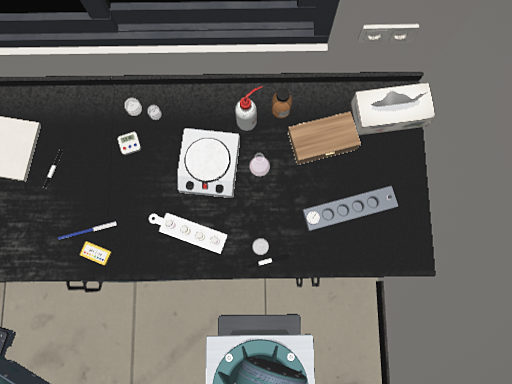

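View pics/side0.png

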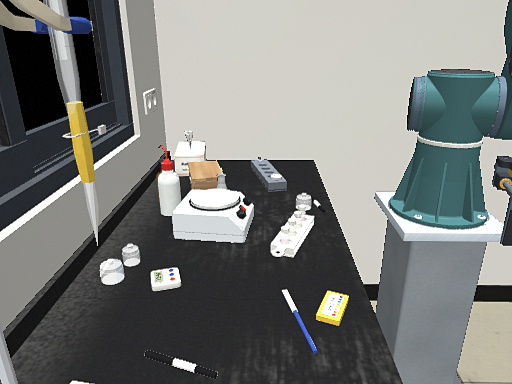

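The top picture shows the rack grip at (154,218), so place 1 is at the upper-left (171,222), and the thermometer at (313,217), the left end of the block. The side picture agrees: vials are standing in all four rack places, the flask and balance are on the far side, and the jar is at (303,203).

Next I turn the tool across the row and go above the rack for a wrist look.

Call:
servo_tool(offset=[[0, 0, 0], [0, 0, 0], [0, 0, 0], [0, 0, 0], [0, 0, 0], [0, 0, 0], [0, 0, 0]], twist=[[0, 0, 0.123], [0, 0, 0.123], [0, 0, 0.123], [0, 0, 0.123], [0, 0, 0.123], [0, 0, 0.123], [0, 0, 0.123]], claw=[9, 9, 9, 9, 9, 9, 9])

```text
time_s: 1.28
ee_pos: [185.2, 675.0, 213.9]
ee_rot: [[-0.422, 0.906, -0.0], [0.906, 0.422, -0.0], [-0.0, -0.0, -1.0]]
ft_force: [-0.4, 1.0, 0.4]
width: 89.8
grip_force: 0.0
```

Call:
servo_tool(offset=[[0, 0, 0], [0, 0, 0], [0, 0, 0], [0, 0, 0], [0, 0, 0], [0, 0, 0], [0, 0, 0]], twist=[[0, 0, 0.123], [0, 0, 0.123], [0, 0, 0.123], [0, 0, 0.123], [0, 0, 0.123], [0, 0, 0.123], [0, 0, 0.123]], claw=[9, 9, 9, 9, 9, 9, 9])

```text
time_s: 1.87
ee_pos: [185.3, 675.1, 213.9]
ee_rot: [[0.412, 0.911, 0.0], [0.911, -0.412, 0.0], [0.0, 0.0, -1.0]]
ft_force: [-0.3, 0.7, 0.7]
width: 89.9
grip_force: 0.0
```

Call:
servo_tool(offset=[[-2.3, 3.17, 0], [-2.3, 3.17, 0], [-2.3, 3.17, 0], [-2.3, 3.17, 0], [-2.3, 3.17, 0], [-2.3, 3.17, 0], [-2.3, 3.17, 0]], twist=[[0, 0, 0], [0, 0, 0], [0, 0, 0], [0, 0, 0], [0, 0, 0], [0, 0, 0], [0, 0, 0]], claw=[9, 9, 9, 9, 9, 9, 9])

```text
time_s: 2.45
ee_pos: [323.0, 436.1, 214.1]
ee_rot: [[0.407, 0.914, 0.0], [0.914, -0.407, 0.0], [0.0, 0.0, -1.0]]
ft_force: [2.1, 1.1, 0.4]
width: 89.9
grip_force: 0.0
```

Call:
servo_tool(offset=[[-2.3, 3.17, 0], [-2.3, 3.17, 0], [-2.3, 3.17, 0], [-2.3, 3.17, 0], [-2.3, 3.17, 0], [-2.3, 3.17, 0], [-2.3, 3.17, 0], [0, 0, 0]], twist=[[0, 0, 0], [0, 0, 0], [0, 0, 0], [0, 0, 0], [0, 0, 0], [0, 0, 0], [0, 0, 0], [0, 0, 0]], claw=[9, 9, 9, 9, 9, 9, 9, 9])

```text
time_s: 3.12
ee_pos: [462.2, 196.1, 214.3]
ee_rot: [[0.41, 0.912, 0.001], [0.912, -0.41, -0.0], [0.0, 0.001, -1.0]]
ft_force: [-0.2, 0.5, 0.7]
width: 90.1
grip_force: 0.0
```

```bash
cat >> h.py <<'E'
np.set_printoptions(precision=1,suppress=True)
def plan(x,y,z,hd=None):
    "needed turn about tool z (rad) and offset in tool axes after it (cm)"
    o=robot.get_obs(); R=np.array(o['ee_rot']); a=np.arctan2(R[1,1],R[0,1]); b=a if hd is None else np.radians(hd)
    yv=np.array([np.cos(b),np.sin(b),0]); xv=np.array([-yv[1],yv[0],0])*-1*-1
    xv=np.array([-(-1)*yv[1]*-1,yv[0],0])
    d=np.array([x,y,z])-np.array(o['ee_pos'])
    print('turn',round(-(b-a),4),'off cm',np.round([d@xv/10,d@yv/10,-d[2]/10],3),'head',round(np.degrees(a),2),'tilt',R[2,2])
E
python3 - <<'E'
from h import *
o=robot.get_obs(); print(o['time_s'],o['ee_pos'],o['ft_force'],o['width'])
plan(460,200,214,-23.9)
c=cap('wrist','w0')
print('cam',world(c,[0,0,0]))
for t in ("vial_a","vial_rack","dial_thermometer"):
    for d in imaging.landmark_of('wrist',t)[:5]: print(t,round(d['conf'],2),world(c,d['position']),proj(c,world(c,d['position'])))
E
```

```text
3.1167 [462.2 196.1 214.3] [-0.2  0.5  0.7] 90.14195652360513
turn -0.0057 off cm [ 0.3 -0.4  0. ] head -24.22 tilt -0.9999991481215119
cam [495.1 267.3 384.8]
vial_a 0.91 [484.9 269.9   6.5] [251.1 112.7]
vial_a 0.83 [447.6 174.6   9.8] [255.2 186.1]
vial_a 0.79 [469.2 222.5   6.6] [255.1 149.5]
vial_a 0.7 [433.1 124.5   1.5] [260.2 217.1]
vial_rack 0.83 [457.1 198.3   2.7] [254.4 167.8]
vial_rack 0.34 [670.7  -6.6  -2. ] [432.7 229.4]
```

View pics/w0.png

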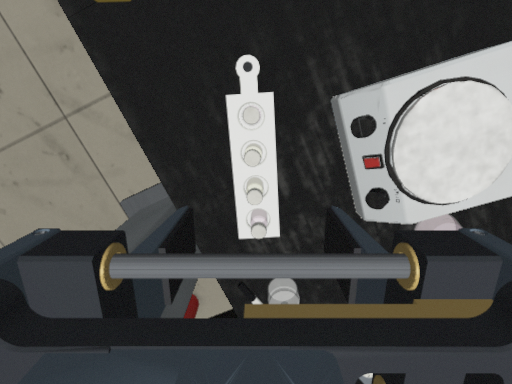

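The wrist picture shows all four vials standing in the rack, caps at about (251,115), (252,157), (254,195) and (258,229), and the grip at the top at (248,68). The balance is clear to the right. Next I refine the positions from the rack corners and caps.

Run:
```python
from h import *
c=cap('wrist','w1'); img=cv2.imread('pics/w1.png')
g=cv2.cvtColor(img,cv2.COLOR_BGR2GRAY)
p=np.array([[227,95],[273,93],[279,237],[239,238]],np.float32).reshape(-1,1,2)
cv2.cornerSubPix(g,p,(4,4),(-1,-1),(3,40,.01)); W=[onplane(c,q,26) for q in p[:,0]]
print(p[:,0],np.array(W))
W=np.array(W); ax=(W[0]+W[1]-W[2]-W[3])/2; ctr=W.mean(0)
u=ax/np.linalg.norm(ax); print('ctr',ctr,'len',np.linalg.norm(ax),'wid',np.linalg.norm(W[0]-W[1]),'row heading',np.degrees(np.arctan2(u[1],u[0]))-90)
for y in (72,24,-24,-72): 
    P=ctr+u*y; print(P[:2],proj(c,[P[0],P[1],65]))
for uv in [(251,115),(252,157),(254,195),(258,229)]: print('cap',onplane(c,uv,65)[:2])
for d in imaging.landmark_of('wrist','vial_a')[:5]: print(round(d['conf'],2),world(c,d['position']))
cv2.imwrite('pics/w1c.png',cv2.resize(img[60:250,200:310],None,fx=3,fy=3,interpolation=2))
```

```text
[[229.5  96.8]
 [273.   93. ]
 [282.4 238.4]
 [241.4 240.5]] [[465.1 303.3  26. ]
 [517.1 285.2  26. ]
 [450.5  94.7  26. ]
 [394.2 116.1  26. ]]
ctr [456.7 199.8  26. ] len 200.96846414442686 wid 55.06800071101229 row heading -20.000723285278625
[481.4 267.5] [252.2 119.1]
[464.9 222.4] [255.2 160.3]
[448.5 177.2] [258.1 198.3]
[432.1 132.1] [260.7 233.3]
cap [482.  272.1]
cap [463.  227.5]
cap [445.6 183.2]
cap [431.4 139.1]
0.8 [486.  266.4   6.8]
0.65 [433.9 124.9   5. ]
0.58 [466.7 221.2   1.9]
0.58 [448.7 172.4   6.7]
```

View pics/w1c.png

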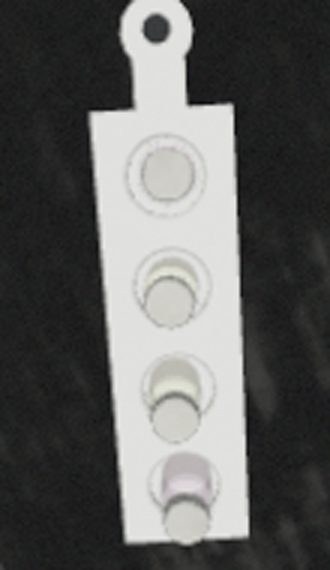

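The crop shows the caps at full-image (255.7,118), (256.7,160.3), (258.3,199.3) and (262.3,233.3). The upper-right rack corner is at (277.7,94.7), so the corner refinement failed there and I'll recompute with the right value.

Run:
```python
from h import *
c=cap('wrist')
p=[(230,97.3),(277.7,94.7),(282.6,238.7),(241.7,240.7)]
W=np.array([onplane(c,q,26) for q in p]); ax=(W[0]+W[1]-W[2]-W[3])/2; ctr=W.mean(0)
u=ax/np.linalg.norm(ax); print('ctr',ctr,'len',np.linalg.norm(ax),np.linalg.norm(W[0]-W[1]),np.linalg.norm(W[3]-W[2]),np.degrees(np.arctan2(u[1],u[0]))-90)
for y in (72,24,-24,-72): print((ctr+u*y)[:2])
V=np.array([onplane(c,uv,65)[:2] for uv in [(255.7,118),(256.7,160.3),(258.3,199.3),(262.3,233.3)]]); print('caps',V)
d=V[0]-V[3]; print(np.degrees(np.arctan2(d[1],d[0]))-90,np.linalg.norm(d))
plan(*V[0],120,-22.8)
```

```text
ctr [457.9 198.8  26. ] len 199.90831516490908 60.2804569069384 60.09506159540315 -20.724213711637432
[483.3 266.1]
[466.3 221.2]
[449.4 176.3]
[432.4 131.4]
caps [[485.2 267.4]
 [466.3 222.1]
 [448.  176.3]
 [433.9 131.8]]
-20.721834518067894 145.02598883820772
turn -0.0194 off cm [ 7.1 -0.2  9.4] head -23.91 tilt -0.9999999982318228
```

```bash
python3 -c "
from h import *
plan(484.5,266.8,32,-20.7)"
```

```text
turn -0.056 off cm [ 7.   0.1 18.2] head -23.91 tilt -0.9999999982318228
```

Call:
servo_tool(offset=[[0, 0, 0], [2.35, 0.03, 0], [2.35, 0.03, 0], [2.3, 0.04, 3], [0, 0, 3.5], [0, 0, 3.5], [0, 0, 2], [0, 0, 0]], twist=[[0, 0, -0.056], [0, 0, 0], [0, 0, 0], [0, 0, 0], [0, 0, 0], [0, 0, 0], [0, 0, 0], [0, 0, 0]], claw=[6, 6, 6, 6, 6, 6, 6, 6])

```text
time_s: 4.13
ee_pos: [482.4, 265.2, 89.9]
ee_rot: [[0.353, 0.935, -0.006], [0.935, -0.353, -0.003], [-0.005, -0.004, -1.0]]
ft_force: [-0.9, -0.5, -1.5]
width: 60.0
grip_force: 0.0
```

```bash
sed -i 's/precision=1/precision=2/' h.py; python3 -c "
from h import *
plan(484.5,266.8,32,-20.7)
c=cap('wrist','w2');print(proj(c,[484.5,266.8,65]),robot.get_obs()['width'])
print(world(c,[0,0,0]))
for d in imaging.landmark_of('wrist','vial_a')[:5]: print(round(d['conf'],2),world(c,d['position']))"
```

```text
turn -0.0 off cm [0.22 0.14 5.79] head -20.7 tilt -0.9999788148277547
[259.68 213.2 ] 60.51894598448976
[512.11 338.68 259.93]
0.87 [467.83 220.27   5.01]
0.76 [481.47 268.61   2.64]
0.67 [447.79 176.17  10.46]
```

View pics/w2.png

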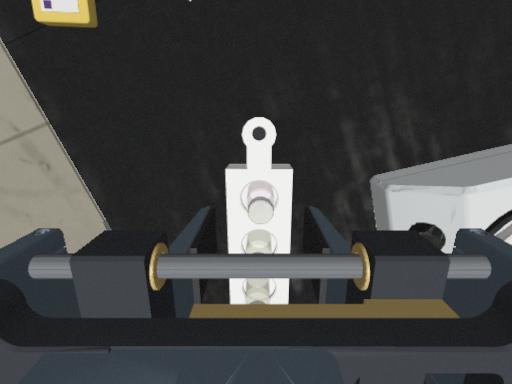

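The picture shows vial 1's cap at (261,210), midway between the fingers and within 3 px of the prediction. I'll go down and grip.

Call:
servo_tool(offset=[[0.25, 0.15, 1], [0, 0, 2], [0, 0, 1.8], [0, 0, 1], [0, 0, 0], [0, 0, 0]], twist=[[0, 0, 0], [0, 0, 0], [0, 0, 0], [0, 0, 0], [0, 0, 0], [0, 0, 0]], claw=[6, 6, 6, 6, 6, 6], newtons=12)

```text
time_s: 4.73
ee_pos: [488.1, 267.5, 36.5]
ee_rot: [[0.355, 0.935, 0.0], [0.935, -0.355, 0.0], [0.0, 0.0, -1.0]]
ft_force: [-0.3, 0.9, 0.6]
width: 60.1
grip_force: 0.0
```

Call:
servo_tool(offset=[[0, 0, 0], [0, 0, 0], [0, 0, 0], [0, 0, 0], [0, 0, 0], [0, 0, 0], [0, 0, 0], [0, 0, 0]], twist=[[0, 0, 0], [0, 0, 0], [0, 0, 0], [0, 0, 0], [0, 0, 0], [0, 0, 0], [0, 0, 0], [0, 0, 0]], claw=[4, 3, 2, 2, 2, 2, 2, 2], newtons=12)

```text
time_s: 5.4
ee_pos: [487.8, 267.3, 36.0]
ee_rot: [[0.355, 0.935, 0.0], [0.935, -0.355, 0.0], [0.0, 0.0, -1.0]]
ft_force: [-0.2, -0.2, 2.3]
width: 24.3
grip_force: 11.8
```

Vial gripped (24.3 mm, 11.8 N). I'll lift it, turn, and carry it over the block for a look.

Call:
servo_tool(offset=[[0, 0, -0.5], [0, 0, -1.5], [0, 0, -2.2], [0, 0, -2.2], [0, 0, -2.2], [0, 0, -2.2], [0, 0, -2.2], [0, 0, -2.2]], twist=[[0, 0, 0], [0, 0, 0], [0, 0, 0], [0, 0, -0.08], [0, 0, -0.08], [0, 0, -0.08], [0, 0, -0.08], [0, 0, -0.08]], claw=[2, 2, 2, 2, 2, 2, 2, 2])

```text
time_s: 6.07
ee_pos: [487.5, 267.1, 189.3]
ee_rot: [[-0.041, 0.999, 0.0], [0.999, 0.041, 0.0], [0.0, 0.0, -1.0]]
ft_force: [0.3, 0.0, -0.2]
width: 24.3
grip_force: 11.8
```

Call:
servo_tool(offset=[[0, 0, 0], [-1, -0.16, 0], [-2, -0.32, 0], [-2.9, -0.46, 0], [-2.9, -0.46, 0], [-2.9, -0.46, 0], [-2.9, -0.46, 0], [-2.9, -0.46, 0]], twist=[[0, 0, -0.08], [0, 0, -0.08], [0, 0, -0.026], [0, 0, 0], [0, 0, 0], [0, 0, 0], [0, 0, 0], [0, 0, 0]], claw=[2, 2, 2, 2, 2, 2, 2, 2])

```text
time_s: 6.73
ee_pos: [497.5, 89.0, 188.3]
ee_rot: [[-0.221, 0.975, 0.0], [0.975, 0.221, -0.0], [-0.0, 0.0, -1.0]]
ft_force: [1.5, 0.1, 0.4]
width: 24.2
grip_force: 11.8
```

Call:
servo_tool(offset=[[-2.9, -0.46, 0], [-2.9, -0.46, 0], [-2.9, -0.46, 0], [-2.9, -0.46, 0], [-2.9, -0.46, 0], [-2.9, -0.46, 0], [-2.9, -0.46, 0], [-2.9, -0.46, 0]], twist=[[0, 0, 0], [0, 0, 0], [0, 0, 0], [0, 0, 0], [0, 0, 0], [0, 0, 0], [0, 0, 0], [0, 0, 0]], claw=[2, 2, 2, 2, 2, 2, 2, 2])

```text
time_s: 7.4
ee_pos: [512.9, -145.5, 188.3]
ee_rot: [[-0.221, 0.975, 0.0], [0.975, 0.221, -0.0], [-0.0, 0.0, -1.0]]
ft_force: [0.3, 0.3, -0.2]
width: 24.1
grip_force: 11.8
```

Call:
servo_tool(offset=[[-2.9, -0.46, 0], [-2.9, -0.46, 0], [-2.9, -0.46, 0], [-2.9, -0.46, 0], [-2, -0.3, 0], [-1, -0.2, 0], [0, 0, 0], [0, 0, 0]], twist=[[0, 0, 0], [0, 0, 0], [0, 0, 0], [0, 0, 0], [0, 0, 0], [0, 0, 0], [0, 0, 0], [0, 0, 0]], claw=[2, 2, 2, 2, 2, 2, 2, 2])

```text
time_s: 8.07
ee_pos: [522.3, -291.2, 187.8]
ee_rot: [[-0.22, 0.975, -0.0], [0.975, 0.22, 0.0], [0.0, -0.0, -1.0]]
ft_force: [-0.3, -0.3, -0.3]
width: 24.8
grip_force: 11.8
```

```bash
python3 -c "
from h import *
plan(525,-288,190,12.8)
c=cap('wrist','w3');o=robot.get_obs();print(o['width'],o['grip_force'],o['ee_pos'])
for t in ('dial_thermometer','cooling_block','vial_a'):
  for d in imaging.landmark_of('wrist',t)[:5]: print(t,round(d['conf'],2),world(c,d['position']),proj(c,world(c,d['position'])))"
```

```text
turn -0.0011 off cm [ 0.25  0.33 -0.22] head 12.74 tilt -0.999999837138085
24.58421313733001 11.759273631905671 [ 522.32 -290.62  187.81]
dial_thermometer 0.78 [ 497.43 -166.04   -0.7 ] [261.2   69.28]
cooling_block 0.92 [ 530.2  -283.1     2.35] [265.57 166.7 ]
vial_a 0.73 [ 523.26 -293.01  156.11] [258.76 214.48]
```

View pics/w3.png

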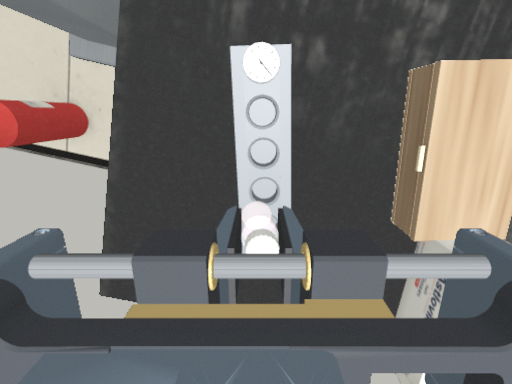

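The picture shows the thermometer face at (261,62) and empty wells at (262,111), (263,152) and (264,190). The vial hangs upright in the fingers at (258,225).

```bash
python3 -c "
from h import *
c=cap('wrist');im=cv2.imread('pics/w3.png')
T=onplane(c,(261.3,62.5),52);print('T',T)
A=onplane(c,(231.5,45.3),36);B=onplane(c,(291,44.5),36);d=(B-A);print('edge',A,B,np.linalg.norm(d),np.degrees(np.arctan2(d[1],d[0])))
g=cv2.medianBlur(cv2.cvtColor(im,cv2.COLOR_BGR2GRAY),3)[40:205,225:300]
cc=cv2.HoughCircles(cv2.resize(g,None,fx=4,fy=4,interpolation=2),cv2.HOUGH_GRADIENT,1,120,param1=120,param2=30,minRadius=40,maxRadius=85)
P=[]
for x,y,r in sorted(cc[0].tolist(),key=lambda q:q[1]):
  uv=(x/4+225,y/4+40);w=onplane(c,uv,36);P.append(w);print(uv,r/4,w,np.hypot(*(w-T)[:2]),np.degrees(np.arctan2(*(w-T)[1::-1]))+90)
"
```

```text
T [ 497.43 -166.23   52.  ]
edge [ 461.72 -154.27   36.  ] [ 524.27 -139.19   36.  ] 64.34153258297529 13.560686106314241
(261.875, 111.875) 13.524999618530273 [ 509.35 -214.42   36.  ] 49.64215663676741 13.890515088056517
(263.625, 152.375) 14.050000190734863 [ 521.93 -259.53   36.  ] 96.46456585946235 14.714198100263758
```

```bash
python3 -c "
from h import *
plan(509,-212.6,90,14.2)
c=cap('wrist');print(onplane(c,(256.5,205),158))"
```

```text
turn -0.0238 off cm [7.9  0.59 9.8 ] head 12.83 tilt -0.9999999958226949
[ 519.95 -284.39  158.  ]
```

Call:
servo_tool(offset=[[0, 0, 0], [2, 0.15, 0], [2, 0.15, 0], [2, 0.15, 0], [1.9, 0.14, 0], [0, 0, 2.5], [0, 0, 2.5], [0, 0, 2.5]], twist=[[0, 0, -0.024], [0, 0, 0], [0, 0, 0], [0, 0, 0], [0, 0, 0], [0, 0, 0], [0, 0, 0], [0, 0, 0]], claw=[2, 2, 2, 2, 2, 2, 2, 2])

```text
time_s: 9.03
ee_pos: [509.4, -213.1, 112.6]
ee_rot: [[-0.247, 0.969, 0.001], [0.969, 0.247, -0.001], [-0.001, 0.001, -1.0]]
ft_force: [1.3, 0.1, -0.6]
width: 24.3
grip_force: 11.8
```

Call:
servo_tool(offset=[[0, 0, 1], [0, 0, 0.8], [0, 0, 0], [0, 0, 0]], twist=[[0, 0, 0], [0, 0, 0], [0, 0, 0], [0, 0, 0]], claw=[2, 2, 2, 2])

```text
time_s: 9.37
ee_pos: [509.4, -213.7, 95.5]
ee_rot: [[-0.245, 0.97, 0.0], [0.97, 0.245, -0.0], [-0.0, 0.0, -1.0]]
ft_force: [-0.6, 0.5, 0.8]
width: 24.5
grip_force: 11.8
```

```bash
python3 -c "
from h import *
plan(509,-212.6,42,14.2)
c=cap('wrist','w4');print(world(c,[0,0,0]))
P=np.array(robot.get_obs()['ee_pos']);print(P)
for d in imaging.landmark_of('wrist','vial_a')[:3]: print(round(d['conf'],2),world(c,d['position'])-P)
for n in ((509.5,-214.5),(521.7,-260.5)): print(proj(c,[*n,36]))"
```

```text
turn -0.0006 off cm [ 0.12 -0.01  5.35] head 14.17 tilt -0.9999999247826087
[ 491.01 -137.99  265.97]
[ 509.64 -213.86   95.97]
0.78 [  1.4   -0.93 -29.3 ]
[258.09 201.78]
[258.73 249.12]
```

View pics/w4.png

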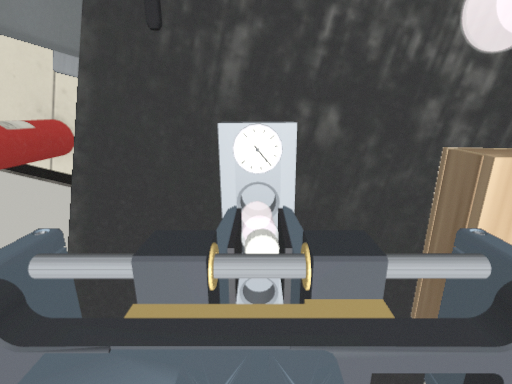

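The picture shows well 1 at (258,199) between the thermometer (258,149) and the vial, and the vial is lined up with the well. I'll lower it.

Call:
servo_tool(offset=[[0.15, 0.05, 0.5], [0, 0, 1], [0, 0, 1], [0, 0, 0.8], [0, 0, 0.8], [0, 0, 0.5], [0, 0, 0], [0, 0, 0]], twist=[[0, 0, 0], [0, 0, 0], [0, 0, 0], [0, 0, 0], [0, 0, 0], [0, 0, 0], [0, 0, 0], [0, 0, 0]], claw=[2, 2, 2, 2, 2, 2, 2, 2])

```text
time_s: 10.13
ee_pos: [509.0, -211.9, 48.5]
ee_rot: [[-0.244, 0.97, -0.001], [0.97, 0.244, 0.0], [0.0, -0.001, -1.0]]
ft_force: [-0.2, -0.8, 0.0]
width: 24.0
grip_force: 11.8
```

Call:
servo_tool(offset=[[0, 0, 0.2], [0, 0, 0.2], [0, 0, 0.15], [0, 0, 0.1], [0, 0, 0]], twist=[[0, 0, 0], [0, 0, 0], [0, 0, 0], [0, 0, 0], [0, 0, 0]], claw=[2, 2, 2, 2, 2])

```text
time_s: 10.55
ee_pos: [509.1, -211.9, 42.3]
ee_rot: [[-0.245, 0.97, -0.0], [0.97, 0.245, -0.0], [0.0, -0.0, -1.0]]
ft_force: [0.2, 0.2, -0.6]
width: 24.6
grip_force: 11.8
```

Call:
servo_tool(offset=[[0, 0, 0.1], [0, 0, 0.05], [0, 0, 0]], twist=[[0, 0, 0], [0, 0, 0], [0, 0, 0]], claw=[2, 2, 2])

```text
time_s: 10.8
ee_pos: [509.0, -212.2, 41.4]
ee_rot: [[-0.245, 0.97, -0.001], [0.97, 0.245, -0.0], [-0.0, -0.001, -1.0]]
ft_force: [-6.0, -1.6, 11.3]
width: 24.0
grip_force: 12.2
```

Floor contact. I'll release, lift clear, and go to vial 2.

Call:
servo_tool(offset=[[0, 0, -0.1], [0, 0, 0], [0, 0, 0], [0, 0, 0], [0, 0, -1], [0, 0, -2], [0, 0, -3], [0, 0, -3]], twist=[[0, 0, 0], [0, 0, 0], [0, 0, 0], [0, 0, 0], [0, 0, 0], [0, 0, 0], [0, 0, 0], [0, 0, 0]], claw=[3, 4, 5, 6, 6, 6, 6, 6])

```text
time_s: 11.47
ee_pos: [508.6, -211.7, 133.1]
ee_rot: [[-0.245, 0.97, -0.001], [0.97, 0.245, 0.001], [0.001, -0.001, -1.0]]
ft_force: [1.0, 0.4, -0.7]
width: 60.0
grip_force: 0.0
```

Call:
servo_tool(offset=[[0, 0, -3], [0, 0, -2], [0, 0, 0], [0, 0, 0], [0, 0, 0], [0, 0, 0]], twist=[[0, 0, 0.1015], [0, 0, 0.1015], [0, 0, 0.1015], [0, 0, 0.1015], [0, 0, 0.1015], [0, 0, 0.1015]], claw=[6, 6, 6, 6, 6, 6])

```text
time_s: 11.97
ee_pos: [509.1, -211.9, 182.8]
ee_rot: [[0.359, 0.933, 0.001], [0.933, -0.359, -0.0], [-0.0, 0.001, -1.0]]
ft_force: [0.1, 0.0, -1.5]
width: 59.8
grip_force: 0.0
```

Call:
servo_tool(offset=[[1.5, -0.74, 0], [3.2, -1.58, 0], [3.2, -1.58, 0], [3.2, -1.58, 0], [3.2, -1.58, 0], [3.2, -1.58, 0], [3.2, -1.58, 0], [3.2, -1.58, 0]], twist=[[0, 0, 0], [0, 0, 0], [0, 0, 0], [0, 0, 0], [0, 0, 0], [0, 0, 0], [0, 0, 0], [0, 0, 0]], claw=[6, 6, 6, 6, 6, 6, 6, 6])

```text
time_s: 12.63
ee_pos: [482.9, 55.0, 182.7]
ee_rot: [[0.354, 0.935, 0.001], [0.935, -0.354, 0.0], [0.0, 0.001, -1.0]]
ft_force: [0.5, 0.5, 0.2]
width: 60.2
grip_force: 0.0
```

Call:
servo_tool(offset=[[3.2, -1.58, 0], [3.2, -1.58, 0], [3.2, -1.58, 0], [3.2, -1.58, 0], [2, -1, 0], [0, 0, 3], [0, 0, 3], [0, 0, 0]], twist=[[0, 0, 0], [0, 0, 0], [0, 0, 0], [0, 0, 0], [0, 0, 0], [0, 0, 0], [0, 0, 0], [0, 0, 0]], claw=[6, 6, 6, 6, 6, 6, 6, 6])

```text
time_s: 13.3
ee_pos: [464.6, 217.1, 118.3]
ee_rot: [[0.353, 0.936, -0.006], [0.936, -0.353, -0.002], [-0.004, -0.004, -1.0]]
ft_force: [-1.8, 0.1, -0.7]
width: 59.8
grip_force: 0.0
```

```bash
python3 -c "
from h import *
plan(466.3,221.8,33,-20.7)
c=cap('wrist','w5')
for n in ((466.3,221.8),(448.5,176.3)): print(proj(c,[*n,65]))
for d in imaging.landmark_of('wrist','vial_a')[:5]: print(round(d['conf'],2),world(c,d['position']))
c=cap('side','s5')
for d in imaging.landmark_of('side','vial_a')[:5]: print(round(d['conf'],2),world(c,d['position']))
im=cv2.imread('pics/s5.png');cv2.imwrite('pics/s5c.png',np.hstack([cv2.resize(im[140:270,220:350],None,fx=3,fy=3),cv2.resize(cv2.imread('pics/w5.png')[110:240,190:320],None,fx=3,fy=3)]))"
```

```text
turn 0.0003 off cm [ 0.5  -0.01  8.53] head -20.68 tilt -0.9999821832518483
[258.13 198.31]
[257.54 248.4 ]
0.82 [468.86 221.03   8.14]
0.74 [448.97 173.12   5.82]
0.67 [432.19 133.65   5.82]
0.5 [462.46 225.89   7.09]
0.48 [441.29 176.15   9.57]
0.46 [ 502.17 -214.16    8.86]
```

View pics/s5c.png

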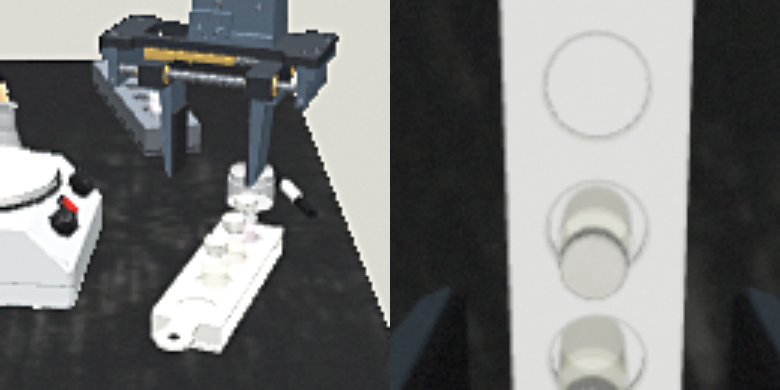

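Vial 1 stands in well 1. Place 1 is empty, and vial 2's cap is at (257.7,198.3), exactly as predicted. I'll go down and grip.

Call:
servo_tool(offset=[[0.4, 0, 1], [0, 0, 2.5], [0, 0, 2.5], [0, 0, 1.7], [0, 0, 0.7], [0, 0, 0], [0, 0, 0]], twist=[[0, 0, 0], [0, 0, 0], [0, 0, 0], [0, 0, 0], [0, 0, 0], [0, 0, 0], [0, 0, 0]], claw=[6, 6, 6, 6, 6, 6, 6])

```text
time_s: 14.08
ee_pos: [469.3, 221.6, 38.6]
ee_rot: [[0.354, 0.935, 0.001], [0.935, -0.354, 0.0], [0.0, 0.0, -1.0]]
ft_force: [0.2, -0.6, -0.5]
width: 60.1
grip_force: 0.0
```

Call:
servo_tool(offset=[[-0.1, -0.25, 0.2], [0, 0, 0.2], [0, 0, 0], [0, 0, 0], [0, 0, 0], [0, 0, 0], [0, 0, 0], [0, 0, 0]], twist=[[0, 0, 0], [0, 0, 0], [0, 0, 0], [0, 0, 0], [0, 0, 0], [0, 0, 0], [0, 0, 0], [0, 0, 0]], claw=[6, 6, 5, 4, 3, 2, 2, 2])

```text
time_s: 14.75
ee_pos: [466.1, 221.4, 34.0]
ee_rot: [[0.354, 0.935, 0.0], [0.935, -0.354, 0.0], [0.0, 0.0, -1.0]]
ft_force: [-0.6, -1.0, -0.3]
width: 24.0
grip_force: 12.0
```

Call:
servo_tool(offset=[[0, 0, 0], [0, 0, 0]], twist=[[0, 0, 0], [0, 0, 0]], claw=[2, 2])

```text
time_s: 14.92
ee_pos: [466.1, 221.4, 34.0]
ee_rot: [[0.354, 0.935, 0.0], [0.935, -0.354, 0.0], [0.0, 0.0, -1.0]]
ft_force: [0.3, 0.3, 1.3]
width: 24.2
grip_force: 12.0
```

Call:
servo_tool(offset=[[0, 0, -0.5], [0, 0, -1.5], [0, 0, -2.2], [0, 0, -2.2], [0, 0, -2.2], [0, 0, -2.2], [0, 0, -2.2], [0, 0, -2.2]], twist=[[0, 0, 0], [0, 0, 0], [0, 0, 0], [0, 0, -0.1], [0, 0, -0.1], [0, 0, -0.1], [0, 0, -0.1], [0, 0, -0.1]], claw=[2, 2, 2, 2, 2, 2, 2, 2])

```text
time_s: 15.58
ee_pos: [465.8, 221.3, 187.4]
ee_rot: [[-0.142, 0.99, 0.0], [0.99, 0.142, 0.0], [0.0, 0.0, -1.0]]
ft_force: [-0.1, -0.6, -0.5]
width: 24.2
grip_force: 12.0
```

Call:
servo_tool(offset=[[0, 0, 0], [-1.6, -0.215, 0], [-3.2, -0.43, 0], [-3.2, -0.43, 0], [-3.2, -0.43, 0], [-3.2, -0.43, 0], [-3.2, -0.43, 0], [-3.2, -0.43, 0]], twist=[[0, 0, -0.1], [0, 0, -0.009], [0, 0, 0], [0, 0, 0], [0, 0, 0], [0, 0, 0], [0, 0, 0], [0, 0, 0]], claw=[2, 2, 2, 2, 2, 2, 2, 2])

```text
time_s: 16.25
ee_pos: [489.5, 11.3, 186.3]
ee_rot: [[-0.245, 0.97, 0.0], [0.97, 0.245, 0.0], [-0.0, 0.0, -1.0]]
ft_force: [0.1, 1.6, -0.6]
width: 24.1
grip_force: 12.0
```

Call:
servo_tool(offset=[[-3.2, -0.43, 0], [-3.2, -0.43, 0], [-3.2, -0.43, 0], [-3.2, -0.43, 0], [-3.2, -0.43, 0], [-3.2, -0.43, 0], [-3.2, -0.43, 0], [-3.2, -0.43, 0]], twist=[[0, 0, 0], [0, 0, 0], [0, 0, 0], [0, 0, 0], [0, 0, 0], [0, 0, 0], [0, 0, 0], [0, 0, 0]], claw=[2, 2, 2, 2, 2, 2, 2, 2])

```text
time_s: 16.92
ee_pos: [518.7, -245.4, 186.3]
ee_rot: [[-0.244, 0.97, 0.0], [0.97, 0.244, 0.0], [-0.0, 0.0, -1.0]]
ft_force: [1.2, 0.4, -0.1]
width: 24.1
grip_force: 12.0
```

Call:
servo_tool(offset=[[-1.6, -0.215, 0], [0, 0, 2.5], [0, 0, 2.5], [0, 0, 2.5], [0, 0, 1.5], [0, 0, 0], [0, 0, 0], [0, 0, 0]], twist=[[0, 0, 0], [0, 0, 0], [0, 0, 0], [0, 0, 0], [0, 0, 0], [0, 0, 0], [0, 0, 0], [0, 0, 0]], claw=[2, 2, 2, 2, 2, 2, 2, 2])

```text
time_s: 17.58
ee_pos: [521.3, -259.9, 97.1]
ee_rot: [[-0.245, 0.97, 0.001], [0.97, 0.245, -0.0], [-0.001, 0.001, -1.0]]
ft_force: [-0.2, 0.4, 0.5]
width: 23.9
grip_force: 12.0
```

```bash
python3 -c "
from h import *
plan(521.7,-260.7,40,14.2)
c=cap('wrist','w6')
for n in (50,98): print(proj(c,[497.4+.2453*n,-166.2-.9694*n,36]))
cv2.imwrite('pics/w6c.png',cv2.resize(cv2.imread('pics/w6.png')[60:270,180:340],None,fx=2.5,fy=2.5))"
```

```text
turn -0.0006 off cm [-0.09  0.01  5.71] head 14.17 tilt -0.9999994272269679
[257.81 148.82]
[257.9  201.72]
```

View pics/w6c.png

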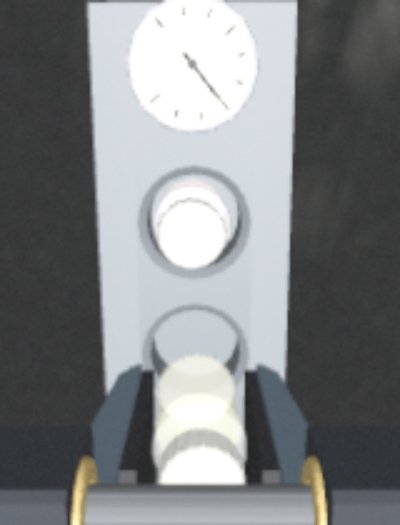

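Vial 1 sits in well 1, well 2 is at (258.5,202.5) as predicted, and the held vial is centred on it. I'll lower it.

Call:
servo_tool(offset=[[-0.1, 0, 0.7], [0, 0, 1.2], [0, 0, 1.2], [0, 0, 1], [0, 0, 0.7], [0, 0, 0.5], [0, 0, 0], [0, 0, 0]], twist=[[0, 0, 0], [0, 0, 0], [0, 0, 0], [0, 0, 0], [0, 0, 0], [0, 0, 0], [0, 0, 0], [0, 0, 0]], claw=[2, 2, 2, 2, 2, 2, 2, 2])

```text
time_s: 18.3
ee_pos: [520.9, -260.8, 42.6]
ee_rot: [[-0.244, 0.97, -0.0], [0.97, 0.244, 0.0], [0.0, -0.0, -1.0]]
ft_force: [0.2, -0.2, 0.2]
width: 24.1
grip_force: 12.0
```

Call:
servo_tool(offset=[[0, 0, 0.15], [0, 0, 0.1], [0, 0, 0.05], [0, 0, 0]], twist=[[0, 0, 0], [0, 0, 0], [0, 0, 0], [0, 0, 0]], claw=[2, 2, 2, 2])

```text
time_s: 18.63
ee_pos: [521.1, -260.8, 40.1]
ee_rot: [[-0.245, 0.97, 0.0], [0.97, 0.245, -0.0], [-0.0, 0.0, -1.0]]
ft_force: [0.0, 0.5, -0.4]
width: 24.3
grip_force: 12.0
```

Call:
servo_tool(offset=[[0, 0, 0.04], [0, 0, 0], [0, 0, 0], [0, 0, 0], [0, 0, -1], [0, 0, -2], [0, 0, -3], [0, 0, -3]], twist=[[0, 0, 0], [0, 0, 0], [0, 0, 0], [0, 0, 0], [0, 0, 0], [0, 0, 0], [0, 0, 0], [0, 0, 0]], claw=[3, 4, 5, 6, 6, 6, 6, 6])

```text
time_s: 19.3
ee_pos: [520.5, -260.5, 130.7]
ee_rot: [[-0.244, 0.97, -0.001], [0.97, 0.244, 0.001], [0.001, -0.001, -1.0]]
ft_force: [0.8, -0.4, 1.0]
width: 60.0
grip_force: 0.0
```

Call:
servo_tool(offset=[[0, 0, -3], [0, 0, -2], [0, 0, 0], [0, 0, 0], [0, 0, 0], [0, 0, 0]], twist=[[0, 0, 0.1015], [0, 0, 0.1015], [0, 0, 0.1015], [0, 0, 0.1015], [0, 0, 0.1015], [0, 0, 0.1015]], claw=[6, 6, 6, 6, 6, 6])

```text
time_s: 19.8
ee_pos: [521.0, -260.8, 180.5]
ee_rot: [[0.359, 0.933, 0.001], [0.933, -0.359, -0.0], [-0.0, 0.001, -1.0]]
ft_force: [-0.6, 0.2, -0.2]
width: 60.0
grip_force: 0.0
```

Call:
servo_tool(offset=[[1.6, -0.93, 0], [3.19, -1.85, 0], [3.19, -1.85, 0], [3.19, -1.85, 0], [3.19, -1.85, 0], [3.19, -1.85, 0], [3.19, -1.85, 0], [3.19, -1.85, 0]], twist=[[0, 0, 0], [0, 0, 0], [0, 0, 0], [0, 0, 0], [0, 0, 0], [0, 0, 0], [0, 0, 0], [0, 0, 0]], claw=[6, 6, 6, 6, 6, 6, 6, 6])

```text
time_s: 20.47
ee_pos: [475.4, 13.7, 180.4]
ee_rot: [[0.354, 0.935, 0.001], [0.935, -0.354, -0.0], [0.0, 0.001, -1.0]]
ft_force: [1.0, 0.3, 0.1]
width: 60.2
grip_force: 0.0
```

Call:
servo_tool(offset=[[3.19, -1.85, 0], [3.19, -1.85, 0], [3.19, -1.85, 0], [3.19, -1.85, 0], [1.6, -0.93, 0], [0, 0, 3], [0, 0, 3], [0, 0, 0]], twist=[[0, 0, 0], [0, 0, 0], [0, 0, 0], [0, 0, 0], [0, 0, 0], [0, 0, 0], [0, 0, 0], [0, 0, 0]], claw=[6, 6, 6, 6, 6, 6, 6, 6])

```text
time_s: 21.13
ee_pos: [446.2, 175.5, 116.2]
ee_rot: [[0.353, 0.936, -0.005], [0.936, -0.353, -0.002], [-0.004, -0.004, -1.0]]
ft_force: [-1.6, -0.7, -1.0]
width: 59.9
grip_force: 0.0
```

Call:
servo_tool(offset=[[0, 0, 0], [0, 0, 0]], twist=[[0, 0, 0], [0, 0, 0]], claw=[6, 6])

```text
time_s: 21.3
ee_pos: [449.5, 175.9, 121.0]
ee_rot: [[0.355, 0.935, 0.001], [0.935, -0.355, 0.0], [0.001, 0.001, -1.0]]
ft_force: [0.4, -0.1, 0.4]
width: 60.4
grip_force: 0.0
```

```bash
python3 -c "
from h import *
plan(448.7,176.4,34,-20.7)
c=cap('wrist','w7')
for n in ((448.7,176.4),(433.3,131.7)): print(proj(c,[*n,65]))
c=cap('side','s7')
for d in imaging.landmark_of('side','vial_a')[:5]: print(round(d['conf'],2),world(c,d['position']))
im=cv2.imread('pics/s7.png');cv2.imwrite('pics/s7c.png',np.hstack([cv2.resize(im[140:270,220:350],None,fx=3,fy=3),cv2.resize(cv2.imread('pics/w7.png')[110:240,190:320],None,fx=3,fy=3)]))"
```

```text
turn -0.0011 off cm [ 0.01 -0.1   8.7 ] head -20.76 tilt -0.999999650401962
[256.83 202.86]
[258.48 250.51]
0.59 [443.77 177.58   6.36]
0.51 [ 505.5  -212.1    14.18]
0.49 [ 520.3  -259.4    13.04]
0.47 [430.78 133.94   5.83]
```

View pics/s7c.png

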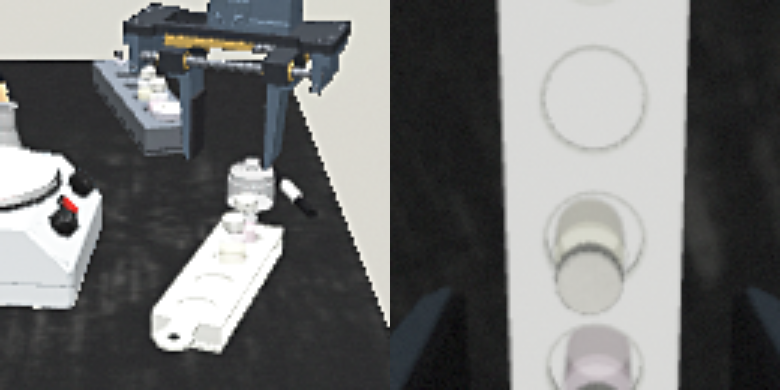

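Vials 1 and 2 are both in the block. Vial 3's cap is at (256.3,203.7), matching the prediction of (256.8,202.9). I'll go down and grip.

Call:
servo_tool(offset=[[0, -0.1, 1], [0, 0, 2.5], [0, 0, 2.5], [0, 0, 1.7], [0, 0, 0.7], [0, 0, 0.3], [0, 0, 0], [0, 0, 0]], twist=[[0, 0, 0], [0, 0, 0], [0, 0, 0], [0, 0, 0], [0, 0, 0], [0, 0, 0], [0, 0, 0], [0, 0, 0]], claw=[6, 6, 6, 6, 6, 6, 6, 6])

```text
time_s: 22.12
ee_pos: [448.5, 176.5, 33.2]
ee_rot: [[0.354, 0.935, 0.001], [0.935, -0.354, 0.0], [0.001, 0.001, -1.0]]
ft_force: [0.2, -0.4, 0.2]
width: 59.9
grip_force: 0.0
```

Call:
servo_tool(offset=[[0, 0, 0], [0, 0, 0], [0, 0, 0], [0, 0, 0], [0, 0, 0], [0, 0, 0], [0, 0, 0], [0, 0, 0]], twist=[[0, 0, 0], [0, 0, 0], [0, 0, 0], [0, 0, 0], [0, 0, 0], [0, 0, 0], [0, 0, 0], [0, 0, 0]], claw=[5, 4, 3, 2, 2, 2, 2, 2])

```text
time_s: 22.78
ee_pos: [448.0, 176.3, 32.6]
ee_rot: [[0.354, 0.935, 0.0], [0.935, -0.354, 0.0], [0.0, 0.0, -1.0]]
ft_force: [-0.0, 0.4, 1.8]
width: 23.9
grip_force: 11.9
```

Call:
servo_tool(offset=[[0, 0, -0.5], [0, 0, -1.5], [0, 0, -2.2], [0, 0, -2.2], [0, 0, -2.2], [0, 0, -2.2], [0, 0, -2.2], [0, 0, -2.2]], twist=[[0, 0, 0], [0, 0, 0], [0, 0, 0], [0, 0, -0.1], [0, 0, -0.1], [0, 0, -0.1], [0, 0, -0.1], [0, 0, -0.1]], claw=[2, 2, 2, 2, 2, 2, 2, 2])

```text
time_s: 23.45
ee_pos: [447.7, 176.2, 185.9]
ee_rot: [[-0.142, 0.99, -0.0], [0.99, 0.142, -0.0], [-0.0, -0.0, -1.0]]
ft_force: [-0.2, 0.3, -0.1]
width: 24.2
grip_force: 11.9
```

Call:
servo_tool(offset=[[0, 0, 0], [-1.63, -0.12, 0], [-3.27, -0.24, 0], [-3.27, -0.24, 0], [-3.27, -0.24, 0], [-3.27, -0.24, 0], [-3.27, -0.24, 0], [-3.27, -0.24, 0]], twist=[[0, 0, -0.1], [0, 0, -0.009], [0, 0, 0], [0, 0, 0], [0, 0, 0], [0, 0, 0], [0, 0, 0], [0, 0, 0]], claw=[2, 2, 2, 2, 2, 2, 2, 2])

```text
time_s: 24.12
ee_pos: [484.5, -35.2, 184.9]
ee_rot: [[-0.245, 0.97, 0.0], [0.97, 0.245, -0.0], [-0.0, 0.0, -1.0]]
ft_force: [0.4, 0.0, -0.2]
width: 24.4
grip_force: 11.9
```

Call:
servo_tool(offset=[[-3.27, -0.24, 0], [-3.27, -0.24, 0], [-3.27, -0.24, 0], [-3.27, -0.24, 0], [-3.27, -0.24, 0], [-3.27, -0.24, 0], [-3.27, -0.24, 0], [-3.27, -0.24, 0]], twist=[[0, 0, 0], [0, 0, 0], [0, 0, 0], [0, 0, 0], [0, 0, 0], [0, 0, 0], [0, 0, 0], [0, 0, 0]], claw=[2, 2, 2, 2, 2, 2, 2, 2])

```text
time_s: 24.78
ee_pos: [529.8, -293.6, 184.8]
ee_rot: [[-0.244, 0.97, -0.0], [0.97, 0.244, 0.0], [0.0, -0.0, -1.0]]
ft_force: [0.7, -0.3, -0.3]
width: 24.2
grip_force: 11.9
```

Call:
servo_tool(offset=[[-1.63, -0.12, 0], [0, 0, 2.5], [0, 0, 2.5], [0, 0, 2.5], [0, 0, 1.5], [0, 0, 0], [0, 0, 0], [0, 0, 0]], twist=[[0, 0, 0], [0, 0, 0], [0, 0, 0], [0, 0, 0], [0, 0, 0], [0, 0, 0], [0, 0, 0], [0, 0, 0]], claw=[2, 2, 2, 2, 2, 2, 2, 2])

```text
time_s: 25.45
ee_pos: [533.4, -308.1, 95.7]
ee_rot: [[-0.245, 0.97, 0.001], [0.97, 0.245, -0.001], [-0.001, 0.001, -1.0]]
ft_force: [-0.1, -0.3, -0.0]
width: 24.0
grip_force: 11.9
```

```bash
python3 -c "
from h import *
plan(533.2,-307.7,38.6,14.2)
c=cap('wrist','w8')
for n in (98,146): print(proj(c,[497.4+.2453*n,-166.2-.9694*n,36]))
cv2.imwrite('pics/w8c.png',cv2.resize(cv2.imread('pics/w8.png')[60:270,180:340],None,fx=2.5,fy=2.5))"
```

```text
turn -0.0007 off cm [ 0.04 -0.    5.71] head 14.16 tilt -0.999999450446811
[258.01 147.02]
[258.09 200.4 ]
```

View pics/w8c.png

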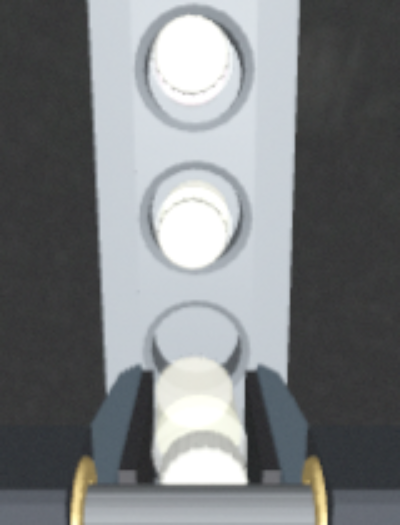

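Wells 1 and 2 hold their vials, and well 3 is at about (258.4,201) under the held vial. I'll lower it.

Call:
servo_tool(offset=[[0, 0, 0.7], [0, 0, 1.2], [0, 0, 1.2], [0, 0, 1], [0, 0, 0.7], [0, 0, 0.5], [0, 0, 0], [0, 0, 0]], twist=[[0, 0, 0], [0, 0, 0], [0, 0, 0], [0, 0, 0], [0, 0, 0], [0, 0, 0], [0, 0, 0], [0, 0, 0]], claw=[2, 2, 2, 2, 2, 2, 2, 2])

```text
time_s: 26.17
ee_pos: [532.8, -308.0, 41.3]
ee_rot: [[-0.245, 0.97, -0.0], [0.97, 0.245, 0.0], [0.0, -0.0, -1.0]]
ft_force: [-0.4, 0.7, 0.1]
width: 24.2
grip_force: 11.9
```

Call:
servo_tool(offset=[[0, 0, 0.13], [0, 0, 0.1], [0, 0, 0]], twist=[[0, 0, 0], [0, 0, 0], [0, 0, 0]], claw=[2, 2, 2])

```text
time_s: 26.42
ee_pos: [533.0, -308.2, 39.5]
ee_rot: [[-0.244, 0.97, 0.0], [0.97, 0.244, -0.0], [-0.0, 0.0, -1.0]]
ft_force: [0.5, 0.6, -0.6]
width: 24.3
grip_force: 11.9
```

Call:
servo_tool(offset=[[0, 0, 0.08], [0, 0, 0], [0, 0, 0], [0, 0, 0], [0, 0, 0], [0, 0, -1], [0, 0, -3], [0, 0, -3]], twist=[[0, 0, 0], [0, 0, 0], [0, 0, 0], [0, 0, 0], [0, 0, 0], [0, 0, 0], [0, 0, 0], [0, 0, 0]], claw=[2, 3, 4, 5, 6, 6, 6, 6])

```text
time_s: 27.08
ee_pos: [532.1, -307.6, 108.9]
ee_rot: [[-0.245, 0.97, -0.002], [0.97, 0.245, 0.001], [0.002, -0.002, -1.0]]
ft_force: [0.6, 0.1, -0.1]
width: 59.9
grip_force: 0.0
```

Call:
servo_tool(offset=[[0, 0, -3], [0, 0, -3], [0, 0, -1], [0, 0, 0], [0, 0, 0], [0, 0, 0]], twist=[[0, 0, 0.1015], [0, 0, 0.1015], [0, 0, 0.1015], [0, 0, 0.1015], [0, 0, 0.1015], [0, 0, 0.1015]], claw=[6, 6, 6, 6, 6, 6])

```text
time_s: 27.58
ee_pos: [532.9, -308.1, 179.7]
ee_rot: [[0.359, 0.933, 0.001], [0.933, -0.359, -0.001], [-0.0, 0.001, -1.0]]
ft_force: [0.3, 0.5, -0.6]
width: 59.9
grip_force: 0.0
```

Call:
servo_tool(offset=[[1.57, -1.04, 0], [3.13, -2.07, 0], [3.13, -2.07, 0], [3.13, -2.07, 0], [3.13, -2.07, 0], [3.13, -2.07, 0], [3.13, -2.07, 0], [3.13, -2.07, 0]], twist=[[0, 0, 0], [0, 0, 0], [0, 0, 0], [0, 0, 0], [0, 0, 0], [0, 0, 0], [0, 0, 0], [0, 0, 0]], claw=[6, 6, 6, 6, 6, 6, 6, 6])

```text
time_s: 28.25
ee_pos: [470.1, -32.0, 179.2]
ee_rot: [[0.354, 0.935, 0.001], [0.935, -0.354, -0.0], [0.0, 0.001, -1.0]]
ft_force: [1.4, -1.5, -0.2]
width: 59.8
grip_force: 0.0
```

Call:
servo_tool(offset=[[3.13, -2.07, 0], [3.13, -2.07, 0], [3.13, -2.07, 0], [3.13, -2.07, 0], [1.57, -1.04, 0], [0, 0, 3], [0, 0, 3], [0, 0, 0]], twist=[[0, 0, 0], [0, 0, 0], [0, 0, 0], [0, 0, 0], [0, 0, 0], [0, 0, 0], [0, 0, 0], [0, 0, 0]], claw=[6, 6, 6, 6, 6, 6, 6, 6])

```text
time_s: 28.92
ee_pos: [430.8, 131.1, 115.2]
ee_rot: [[0.353, 0.936, -0.005], [0.936, -0.353, -0.001], [-0.003, -0.005, -1.0]]
ft_force: [-2.0, -0.5, -1.1]
width: 60.0
grip_force: 0.0
```

Call:
servo_tool(offset=[[0, 0, 0], [0, 0, 0]], twist=[[0, 0, 0], [0, 0, 0]], claw=[6, 6])

```text
time_s: 29.08
ee_pos: [434.1, 131.3, 119.8]
ee_rot: [[0.355, 0.935, 0.001], [0.935, -0.355, 0.0], [0.0, 0.001, -1.0]]
ft_force: [-0.1, -0.2, 0.5]
width: 60.2
grip_force: 0.0
```

```bash
python3 -c "
from h import *
plan(433.1,131.6,34,-20.7)
c=cap('wrist','w9')
print(proj(c,[433.1,131.6,65]))
c=cap('side','s9')
for d in imaging.landmark_of('side','vial_a')[:5]: print(round(d['conf'],2),world(c,d['position']))
im=cv2.imread('pics/s9.png');cv2.imwrite('pics/s9c.png',np.hstack([cv2.resize(im[140:270,220:350],None,fx=3,fy=3),cv2.resize(cv2.imread('pics/w9.png')[110:240,190:320],None,fx=3,fy=3)]))"
```

```text
turn -0.0011 off cm [-0.01 -0.11  8.58] head -20.76 tilt -0.9999996607456116
[256.67 203.46]
0.54 [428.63 131.73   5.29]
0.52 [ 503.75 -213.95   10.87]
0.42 [ 519.41 -259.77   12.04]
0.32 [ 494.31 -161.95   -1.76]
```

View pics/s9c.png

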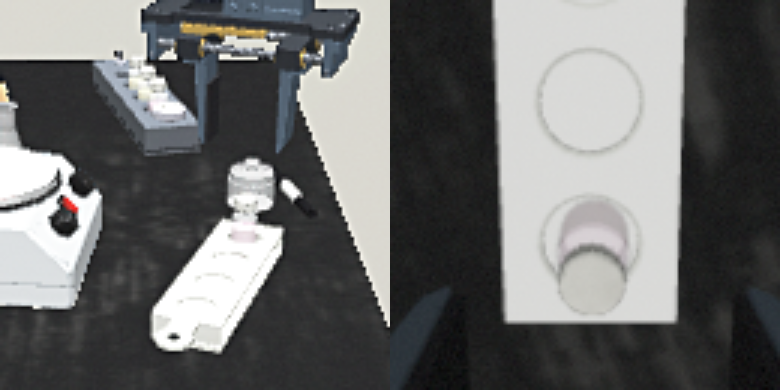

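Three vials are in the block, and vial 4's cap is at (257.3,203.7) as predicted. I'll go down and grip.

Call:
servo_tool(offset=[[0, -0.05, 1], [0, 0, 2.5], [0, 0, 2.5], [0, 0, 1.6], [0, 0, 0.7], [0, 0, 0.2], [0, 0, 0], [0, 0, 0]], twist=[[0, 0, 0], [0, 0, 0], [0, 0, 0], [0, 0, 0], [0, 0, 0], [0, 0, 0], [0, 0, 0], [0, 0, 0]], claw=[6, 6, 6, 6, 6, 6, 6, 6])

```text
time_s: 29.9
ee_pos: [433.6, 131.6, 34.2]
ee_rot: [[0.354, 0.935, 0.001], [0.935, -0.354, 0.0], [0.001, 0.001, -1.0]]
ft_force: [1.0, -0.1, 0.7]
width: 60.1
grip_force: 0.0
```

Call:
servo_tool(offset=[[0, 0, 0], [0, 0, 0], [0, 0, 0], [0, 0, 0], [0, 0, 0], [0, 0, 0], [0, 0, 0], [0, 0, 0]], twist=[[0, 0, 0], [0, 0, 0], [0, 0, 0], [0, 0, 0], [0, 0, 0], [0, 0, 0], [0, 0, 0], [0, 0, 0]], claw=[5, 4, 3, 2, 2, 2, 2, 2])

```text
time_s: 30.57
ee_pos: [433.1, 131.5, 33.5]
ee_rot: [[0.354, 0.935, 0.0], [0.935, -0.354, 0.0], [0.0, 0.0, -1.0]]
ft_force: [0.7, 0.9, 3.0]
width: 24.3
grip_force: 12.0
```

Call:
servo_tool(offset=[[0, 0, -0.5], [0, 0, -1.5], [0, 0, -2.2], [0, 0, -2.2], [0, 0, -2.2], [0, 0, -2.2], [0, 0, -2.2], [0, 0, -2.2]], twist=[[0, 0, 0], [0, 0, 0], [0, 0, 0], [0, 0, -0.1], [0, 0, -0.1], [0, 0, -0.1], [0, 0, -0.1], [0, 0, -0.1]], claw=[2, 2, 2, 2, 2, 2, 2, 2])

```text
time_s: 31.23
ee_pos: [432.7, 131.4, 186.8]
ee_rot: [[-0.142, 0.99, -0.0], [0.99, 0.142, -0.0], [-0.0, -0.0, -1.0]]
ft_force: [0.4, 0.1, -1.0]
width: 24.1
grip_force: 12.0
```

Call:
servo_tool(offset=[[0, 0, 0], [-1.66, -0.03, 0], [-3.32, -0.07, 0], [-3.32, -0.07, 0], [-3.32, -0.07, 0], [-3.32, -0.07, 0], [-3.32, -0.07, 0], [-3.32, -0.07, 0]], twist=[[0, 0, -0.1], [0, 0, -0.009], [0, 0, 0], [0, 0, 0], [0, 0, 0], [0, 0, 0], [0, 0, 0], [0, 0, 0]], claw=[2, 2, 2, 2, 2, 2, 2, 2])

```text
time_s: 31.9
ee_pos: [481.1, -80.6, 185.8]
ee_rot: [[-0.244, 0.97, 0.0], [0.97, 0.244, -0.0], [-0.0, 0.0, -1.0]]
ft_force: [0.0, 1.4, 0.4]
width: 23.9
grip_force: 12.0
```

Call:
servo_tool(offset=[[-3.32, -0.07, 0], [-3.32, -0.07, 0], [-3.32, -0.07, 0], [-3.32, -0.07, 0], [-3.32, -0.07, 0], [-3.32, -0.07, 0], [-3.32, -0.07, 0], [-3.32, -0.07, 0]], twist=[[0, 0, 0], [0, 0, 0], [0, 0, 0], [0, 0, 0], [0, 0, 0], [0, 0, 0], [0, 0, 0], [0, 0, 0]], claw=[2, 2, 2, 2, 2, 2, 2, 2])

```text
time_s: 32.57
ee_pos: [540.6, -339.4, 185.6]
ee_rot: [[-0.244, 0.97, -0.0], [0.97, 0.244, 0.0], [0.0, -0.0, -1.0]]
ft_force: [-0.0, -0.6, -0.1]
width: 23.8
grip_force: 12.0
```

Call:
servo_tool(offset=[[-1.66, -0.07, 0], [0, 0, 2.5], [0, 0, 2.5], [0, 0, 2.5], [0, 0, 1.5], [0, 0, 0], [0, 0, 0], [0, 0, 0]], twist=[[0, 0, 0], [0, 0, 0], [0, 0, 0], [0, 0, 0], [0, 0, 0], [0, 0, 0], [0, 0, 0], [0, 0, 0]], claw=[2, 2, 2, 2, 2, 2, 2, 2])

```text
time_s: 33.23
ee_pos: [544.8, -354.3, 96.9]
ee_rot: [[-0.245, 0.97, 0.001], [0.97, 0.245, -0.001], [-0.001, 0.001, -1.0]]
ft_force: [-0.4, 0.6, 0.5]
width: 24.5
grip_force: 12.0
```

```bash
python3 -c "
from h import *
plan(545,-354.2,39.5,14.2)
c=cap('wrist','w10')
for n in (146,194): print(proj(c,[497.4+.2453*n,-166.2-.9694*n,36]))
cv2.imwrite('pics/w10c.png',cv2.resize(cv2.imread('pics/w10.png')[60:270,180:340],None,fx=2.5,fy=2.5))"
```

```text
turn -0.0007 off cm [0.01 0.02 5.74] head 14.16 tilt -0.9999989825490957
[258.25 147.3 ]
[258.31 200.41]
```

View pics/w10c.png

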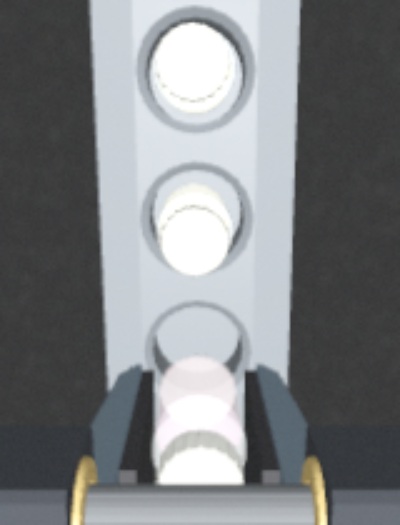

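Well 4 is at about (258.5,201) with the vial lined up. I'll lower it to just above the floor.

Call:
servo_tool(offset=[[0, 0, 0.7], [0, 0, 1.2], [0, 0, 1.2], [0, 0, 1], [0, 0, 0.7], [0, 0, 0.5], [0, 0, 0], [0, 0, 0]], twist=[[0, 0, 0], [0, 0, 0], [0, 0, 0], [0, 0, 0], [0, 0, 0], [0, 0, 0], [0, 0, 0], [0, 0, 0]], claw=[2, 2, 2, 2, 2, 2, 2, 2])

```text
time_s: 33.95
ee_pos: [544.1, -354.0, 42.1]
ee_rot: [[-0.245, 0.97, -0.0], [0.97, 0.245, 0.0], [0.0, -0.0, -1.0]]
ft_force: [0.4, -0.1, -0.3]
width: 24.1
grip_force: 12.0
```

Call:
servo_tool(offset=[[0, 0, 0.13], [0, 0, 0.1], [0, 0, 0.04], [0, 0, 0]], twist=[[0, 0, 0], [0, 0, 0], [0, 0, 0], [0, 0, 0]], claw=[2, 2, 2, 2])

```text
time_s: 34.28
ee_pos: [544.2, -354.1, 39.9]
ee_rot: [[-0.244, 0.97, 0.0], [0.97, 0.244, -0.0], [-0.0, 0.0, -1.0]]
ft_force: [0.6, 0.6, -1.3]
width: 24.4
grip_force: 12.0
```

Call:
servo_tool(offset=[[0, 0, 0.04], [0, 0, 0], [0, 0, 0], [0, 0, 0], [0, 0, 0], [0, 0, -1], [0, 0, -3], [0, 0, -3]], twist=[[0, 0, 0], [0, 0, 0], [0, 0, 0], [0, 0, 0], [0, 0, 0], [0, 0, 0], [0, 0, 0], [0, 0, 0]], claw=[2, 3, 4, 5, 6, 6, 6, 6])

```text
time_s: 34.95
ee_pos: [543.4, -353.6, 109.7]
ee_rot: [[-0.244, 0.97, -0.002], [0.97, 0.244, 0.001], [0.002, -0.002, -1.0]]
ft_force: [-0.3, 0.1, 1.1]
width: 59.9
grip_force: 0.0
```

Call:
servo_tool(offset=[[0, 0, -3], [0, 0, -3], [-2, 0, -1], [-3, 0, 0], [-2, 0, 0], [0, 0, 0], [0, 0, 0], [0, 0, 0]], twist=[[0, 0, 0], [0, 0, 0], [0, 0, 0], [0, 0, 0], [0, 0, 0], [0, 0, 0], [0, 0, 0], [0, 0, 0]], claw=[6, 6, 6, 6, 6, 6, 6, 6])

```text
time_s: 35.62
ee_pos: [560.9, -421.3, 179.4]
ee_rot: [[-0.244, 0.97, -0.0], [0.97, 0.244, 0.0], [0.001, -0.0, -1.0]]
ft_force: [-0.9, -0.3, -0.6]
width: 60.0
grip_force: 0.0
```

```bash
python3 -c "
from h import *
c=cap('wrist','w11');o=robot.get_obs();print(o['time_s'],o['ee_pos'],o['ft_force'])
T=np.array([497.4,-166.2])
for d in imaging.landmark_of('wrist','vial_a')[:5]: w=world(c,d['position']);print(round(d['conf'],2),w,np.hypot(*(w[:2]-T)))
c=cap('top')
for t in ('flask','weighing_jar'): 
  d=imaging.landmark_of('top',t)[0];print(t,world(c,d['position']))"
```

```text
35.6667 [ 560.93 -421.11  179.37] [-0.58 -0.1  -0.33]
0.92 [ 544.56 -357.19    9.28] 196.72316224124566
0.82 [ 522.19 -262.05   14.31] 99.00578342204926
0.82 [ 535.52 -308.33   12.68] 147.1551569877692
flask [669.86  -6.54   3.14]
weighing_jar [ 520.02 -260.91   11.23]
```

View pics/w11.png

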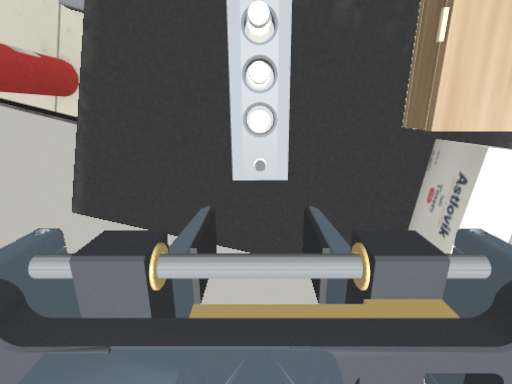

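The picture shows vials upright in wells 4 (260,119), 3 (259,73) and 2 (259,17), with the gripper clear. Well 1 was seen standing in the earlier views, and the flask has not moved. I'll hand the job in.

```bash
python3 -c "
from h import *
print(robot.sign_off())"
```

```text
the job is handed in; nothing more can be done
None
```

I moved all four vials from the rack to the block in order 1 to 4 and handed the job in at about 36 s; sign-off returned no verdict. Every vial looked upright in its well when last seen, and the gripper touched nothing near the flask or weighing bottle, though the final position check confirmed only the flask.

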